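# Shut and wind up the parts tumbler

## Robot

A 6-joint arm with a two-finger parallel gripper is mounted at the origin on the work surface. World frame = base frame: x ahead of the robot, y to its left, z up, the work surface at z = 0. Lengths are in m, angles in rad, forces in N, time in s.
With the tool pointing down it reaches from about 0.325 to 0.775 m from the base axis. Payload 5.5 kg.
Tool frame: the origin (TCP) lies midway between the tips of the shut fingers; the grasp point (between the pads) lies 19 mm behind it; z points along the fingers, y is the direction in which the jaws open and shut (so a half turn about z gives the same grasp; the last joint's range is limited). The gripper opens to 85 mm and grips with 20 to 120 N. Pads are 22 mm wide; open, the fingers measure 114 mm over their backs; the gripper's body (76 mm by 85 mm) begins 54 mm behind the grasp point. The pads swing forward as they close: fully open they stand 13 mm farther back than shut.
Start: joints at [-1.274, 0.091, 1.231, -0, 1.82, -0.057], TCP at [0.208, -0.563, 0.231] pointing down, gripper open.
Joint ranges: [-2.87, 2.87], [-0.86, 2.18], [0.17, 2.46], [-1.51, 4.65], [0.06, 2.69], [-2.65, 2.65]. Speed limits (rad/s): [2.57, 2.57, 3.01, 3.14, 3.14, 3.14].

## Interface

Orientations are given as a unit quaternion [x, y, z, w].
In Python, from rig import arm, vision gives the robot as it stands.
- The arm moves only by the tool apply_moves, never from a script. Its argument "moves" is a list of rows, each an object of numbers: "x", "y", "z": the shift along the world's x, y, z in cm; "ax", "ay", "az": the turn, a rotation vector about the world's x, y, z in rad; "grip": the opening, from 0 (shut) to 1 (fully open). A call has 1 to 12 rows; each row shifts and turns the pose as measured when the row begins; what a row does not reach is not made up. A row lasts 1/8 s, in which the tool goes at most 62.5 mm and 10.7 degrees, less where a joint would pass 70% of its speed; a pose out of reach is approached as far as the arm can. A call with a gripper value outside its range is refused whole. The fingers move at their own pace and stop on an object; "newtons" is the grip in N (left out, the last holds). Time passes only in rows, so rows that do not move let the fingers close. It gives the time, the measured TCP pose, the force and the opening at its end, in the units of the state.
- arm.get_state(): the state, without advancing time (a new reading comes with each control period).
- vision.read_camera(name): name is "side" or "top" or "wrist"; returns (picture, depth): 400x640x3 uint8, red, green, blue; 400x640 float32, m along the optical axis (not along the pixel's ray), 0 where there is no reading.
- vision.camera_info(name): a dict with "fx", "fy", "cx", "cy" (pixels), "distortion" ([k1, k2, p1, p2, k3] as OpenCV has them; the pictures are not rectified), "rvec" (rotation vector, rad) and "tvec" (3), from world to camera coordinates, as OpenCV has them; the wrist camera has in their place "hand_eye" (4x4, takes a point from camera to tool coordinates, whose origin is the TCP and whose axes are the flange's). Camera axes: x right, y down, z forward; pixel columns grow to the right and rows downward; lengths in m; the calibration is good to about 2 mm. A picture is of the moment at which its call begins: read the wrist's pose just before it. camera_info takes no time and is no camera call.
- arm.finish_job(): hands the job in, once; it reports no verdict.
Trained networks look in the newest picture that a camera, given by its name, has taken for a name from the list of things; names that differ only in an ending like _2 or _b are one class to them, and where a whole thing is asked for, a point or a joint stands for the part that bears it (a point fixed in the world has none). Each returns a list of dicts, best first, with "conf" (0 to 1); they miss things now and then, are a little off and sometimes report something else, mostly with a low value. They report only what shows in the picture. A call takes as long as a camera call. They do not tell look-alikes from the thing itself.
- vision.look_for(camera, name): "rect" ([left, top, width, height] in pixels, round what is visible of it).
- vision.pinpoint(camera, name): "position" ([column, row] in pixels: a listed point, or the origin of a listed thing).
The state is a dict: "time": time; "qpos": joint angles; "joint_vel": joint speeds; "tau": joint torques, N m; "tcp_pos": TCP position; "orientation": TCP orientation; "contact_force": force on the tool from outside, world axes, zero at the start; "wrist_torque": the same for the moment, N m; "gripper_width": opening from 0.0 (shut) to 1.0 (fully open).
Only numpy, scipy, OpenCV 4.12 (cv2) and the standard library are available. Lean on these libraries where they do the work, as an engineer would, in place of code of your own. Each camera call takes 0.05 s, during which the arm holds its last target. There are 200 camera calls.

## Task

The pulley wheel is in the tub of the clockwork parts tumbler: push the orange lid over past upright so that it swings shut, then set the loose crank fully down on the square shaft and wind it clockwise (seen from above), two full turns and a bit, until the red pointer stands in the green zone. Leave the crank sitting on the shaft, and do not disturb the other things.

Things in the scene. Friction and masses are not known exactly. Their poses are not given: they have to be found in the camera images.
- hinge (a point): Middle of the lid's hinge line on the tumbler, 100 mm above the table. The tumbler is a fixed box 150 mm (its x) by 290 mm (its y) by 100 mm high; axes of this point are the tumbler's: +y points from the hinge line to the blue open tub (150 mm), -y to the grey gear block (140 mm) with the square shaft, x runs along the hinge line, z up.
- lid (a joint): Lid angle in rad: 0 is shut (flat on the tub), 1.57 upright, 1.95 the stop at which it stands open at the start, leaning over the gear block. Free hinge: short of upright it falls back open; once past upright towards the tub it falls shut by its own weight. It takes under 2 N at mid height to push.
- lid_mid (a point): Point in the middle of the lid's width, on the face that is the top when shut, 90 mm from the hinge line. The lid is an orange flat panel 146 mm along the hinge, 150 mm from hinge to free edge, 8 mm thick; point y points from hinge to free edge, point z is the outward normal of the top face (when open this is the face towards the gear block, the one to push).
- shaft_foot (a point): Where the crank's underside must come to rest: on the shaft's axis, on top of its round collar (42 mm across), 106 mm above the table, 65 mm from the hinge line. The steel square shaft rises 28 mm above this point, 20 mm across flats, its last 8 mm tapering to 10 mm; point x and y are square to its flats and turn with it.
- winder (a joint): Rotation of the shaft in rad, grows as it is wound clockwise seen from above; starts between 0 and 1.5, the green zone is 14.1 to 16.3, stops at 0 and 18.5. Turning takes about 0.1 N m and it stays where it is left.
- pointer_tip (a point): Top of the red pointer on the gear block's top near its end, 9 mm above it; it slides along the tumbler's +x by 4 mm per rad of winding over a black strip with a green zone at the +x end.
- crank_socket (a point): Underside centre of the loose crank's hub (38 mm square, 31 mm high): mouth of its square socket, 22.5 mm across flats, 31 mm deep along point z. Site x points along the arm to the knob; flats are square to x, y. Arm: z 31 to 41 mm, 20 mm wide, from x = -46 to 89 mm; counterweight 38 mm across at x = -40, z 26 to 48. At first it stands on its hub on the table, knob up; 0.3 to 0.5 kg.
- crank_boss (a point): Centre of the red square grip block (28 by 28 mm, 34 mm high) on top of the hub, 58 mm above the hub's underside: the place to hold the crank for fitting, best with the fingers closing across the arm (along the crank's y).
- crank_knob (a point): Centre of the yellow upright knob (24 mm across, 48 mm high), 80 mm from the hub's axis and 69 mm above the hub's underside. It spins freely on the crank arm, so it can be held while the crank goes round.
- wheel_center (a point): Centre of the steel pulley wheel, 80 mm across and 26 mm high, lying in the tub, below the rim; nothing to do with it.
- cage_center (a point): Centre of the red bottle cage, 155 mm long (along its x), 80 mm wide, 75 mm high, lying on the table; leave it alone.
- jar_center (a point): Centre of the green glass jar with clip-on steel lid, 80 mm across, 95 mm high; leave it alone.
- applicator_center (a point): Centre of the capped black lube applicator, standing, 42 mm across, 115 mm high; leave it alone.
- pad_center (a point): Centre of the black silicone clamp pad, 90 by 55 by 22 mm; leave it alone.
- tin_center (a point): Centre of the small tin, 68 mm across, 55 mm high; leave it alone.
Things that resemble listed ones, but are neither listed nor needed, are in the scene too. Of the things like the part that bears crank_socket, leave any that is blue; of the rest the larger one is meant.

How it is judged:
On the way, in this order (a step that is already met when the one before it is completed fails the run):
1. the lid is shut (value of joint lid below 0.06 rad), for 0.2 s.
2. the crank sits fully down on the square shaft (distance between crank_socket and shaft_foot below 0.006 m and angle between crank_socket's own z axis and vertical below 0.12 rad and value of joint lid below 0.06 rad), for 0.2 s.
3. with the crank on the shaft it has been wound until the pointer is in the green zone (distance between crank_socket and shaft_foot below 0.012 m and angle between crank_socket's own z axis and vertical below 0.2 rad and value of joint winder above 14.1 rad), for 0.1 s.
At the end, for the whole second after the job is handed in: Lid shut (within 0.06 rad), crank at rest and fully down on the shaft (underside centre within 6 mm of the collar's top centre, tilted less than 0.12 rad), winder between 14.1 and 16.3 rad (pointer in the green zone) (all of step 2 and value of joint winder between 14.1 and 16.3 rad and linear speed of crank below 0.02 m/s); the robot touches nothing.
It fails at once if the bottle cage is moved more than 30 mm (distance of cage_center from where it was at the start of the episode above 0.03 m).
It fails at once if the glass jar is moved more than 30 mm (distance of jar_center from where it was at the start of the episode above 0.03 m).
It fails at once if the lube applicator is moved more than 30 mm (distance of applicator_center from where it was at the start of the episode above 0.03 m).
It fails at once if the clamp pad is moved more than 30 mm (distance of pad_center from where it was at the start of the episode above 0.03 m).
It fails at once if the tin is moved more than 30 mm (distance of tin_center from where it was at the start of the episode above 0.03 m).
It also fails if it takes over 72 s, if anything falls off the work surface, if the arm or the gripper's body presses on something with over 40 N, if the wrist force passes 120 N, or if a joint passes its speed limit or range.

## Working session

There is one attempt and no reset: what is moved stays moved. The work goes in short steps, Python scripts to look and compute and a tool call to move; the robot and the scene stay as the last step left them, time stands still between calls to the robot, and variables do not carry over. Pictures are saved under pics/ and viewed, about 8 in all and at most 12, crops included, and the job is handed in when it is done.

Besides the shell and the picture viewer there is one more tool, called after ">>>" by a JSON object that holds its "method" and its "body". apply_moves: Moves the arm, as the interface text tells. Its arguments: {"type":"object","properties":{"moves":{"type":"array"},"newtons":{"type":"number"}},"required":["moves"]}

```bash
mkdir -p pics; cat > h.py <<'E'
import numpy as np, cv2, json
from rig import arm, vision
from scipy.spatial.transform import Rotation as R
def cam(n):
    c=vision.camera_info(n); K=np.array([[c['fx'],0,c['cx']],[0,c['fy'],c['cy']],[0,0,1]]); D=np.array(c['distortion'],float)
    if 'hand_eye' in c:
        s=arm.get_state(); T=np.eye(4); T[:3,:3]=R.from_quat(s['orientation']).as_matrix(); T[:3,3]=s['tcp_pos']; T=T@np.array(c['hand_eye'])
    else:
        W=np.eye(4); W[:3,:3]=cv2.Rodrigues(np.array(c['rvec'],float))[0]; W[:3,3]=np.ravel(c['tvec']); T=np.linalg.inv(W)
    return K,D,T
def pts(n,uv,d=None,z=None):
    "world points of pixels, by depth d or by height z"
    K,D,T=cam(n); uv=np.array(uv,float).reshape(-1,1,2)
    r=cv2.undistortPoints(uv,K,D)[:,0]; r=np.c_[r,np.ones(len(r))]
    if d is not None: return (r*np.reshape(d,(-1,1)))@T[:3,:3].T+T[:3,3]
    w=r@T[:3,:3].T; return T[:3,3]+w*((z-T[2,3])/w[:,2])[:,None]
def cloud(n,dep,mask=None):
    m=dep>0
    if mask is not None: m&=mask
    v,u=np.nonzero(m); return pts(n,np.c_[u,v],dep[v,u]),u,v
def save(f,im): cv2.imwrite('pics/'+f,cv2.cvtColor(im,cv2.COLOR_RGB2BGR))
E
python3 - <<'E'
from h import *
np.set_printoptions(precision=4,suppress=True)
im,d=vision.read_camera('top'); save('top.png',im); np.save('top_d.npy',d); np.save('top_i.npy',im)
im2,d2=vision.read_camera('side'); save('side.png',im2); np.save('side_d.npy',d2);np.save('side_i.npy',im2)
for n in ['hinge','shaft_foot','pointer_tip','lid_mid','crank_socket','crank_boss','crank_knob','jar_center','cage_center','applicator_center','pad_center','tin_center']:
    print(n,[(np.round(o['position']),round(o['conf'],2)) for o in vision.pinpoint('top',n)])
E
```

```text
hinge [(array([313., 175.]), 0.89)]
shaft_foot [(array([333., 176.]), 0.62)]
pointer_tip []
lid_mid [(array([325., 173.]), 0.59)]
crank_socket [(array([406., 219.]), 0.77), (array([434., 252.]), 0.58), (array([462., 225.]), 0.54), (array([410., 218.]), 0.31)]
crank_boss [(array([465., 221.]), 0.81), (array([408., 216.]), 0.7), (array([435., 251.]), 0.59)]
crank_knob [(array([388., 208.]), 0.61), (array([452., 208.]), 0.51), (array([425., 262.]), 0.44)]
jar_center [(array([385., 147.]), 0.64)]
cage_center [(array([206., 221.]), 0.9)]
applicator_center [(array([218., 146.]), 0.76)]
pad_center [(array([177., 172.]), 0.87)]
tin_center []
```

View pics/top.png

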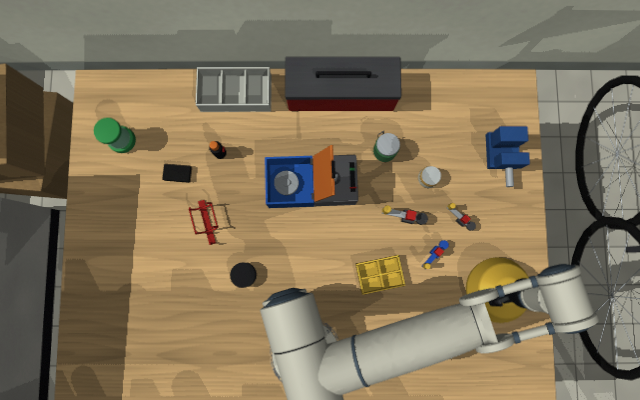

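View pics/side.png

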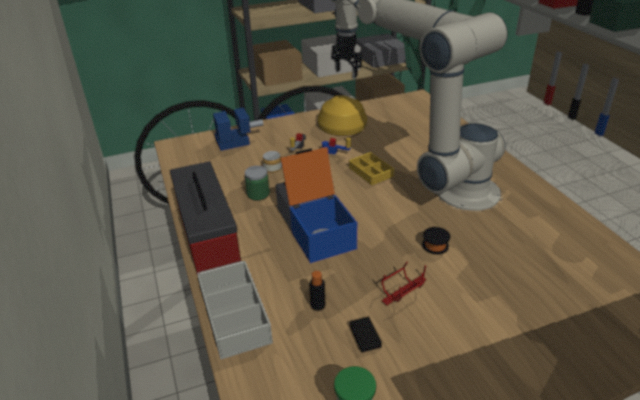

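The top view shows the tumbler at (311,180), with the blue tub on the left, and the lid open at (324,172). There are three crank look-alikes: grey/red at (407,216), a smaller grey/red at (463,216) and a blue one at (436,253). The larger non-blue one is at (407,216), and I'll check it in a crop.

```bash
python3 - <<'E'
from h import *
np.set_printoptions(precision=4,suppress=True)
im=np.load('top_i.npy'); d=np.load('top_d.npy')
c=im[125:275,250:490]; save('crop1.png',cv2.resize(c,None,fx=3.3,fy=3.3,interpolation=cv2.INTER_CUBIC))
P,u,v=cloud('top',d); 
def grid(u0,u1,v0,v1,zlo,zhi):
    m=(u>=u0)&(u<u1)&(v>=v0)&(v<v1)&(P[:,2]>zlo)&(P[:,2]<zhi); return P[m]
hsv=cv2.cvtColor(im,cv2.COLOR_RGB2HSV)
col={'red':((hsv[...,0]<6)|(hsv[...,0]>174))&(hsv[...,1]>150)&(hsv[...,2]>60),'yel':(abs(hsv[...,0].astype(int)-25)<6)&(hsv[...,1]>170)&(hsv[...,2]>90)}
for n,(u0,u1,v0,v1) in {'A':(378,432,200,230),'B':(445,480,200,230),'C':(420,450,238,272)}.items():
    g=grid(u0,u1,v0,v1,.015,.2); print(n,len(g),g.min(0),g.max(0))
    for k,mk in col.items():
        s=mk[v,u]&(u>=u0)&(u<u1)&(v>=v0)&(v<v1)&(P[:,2]>.03); q=P[s]
        if len(q): print('  ',k,len(q),q.mean(0),q.min(0),q.max(0))
# tumbler outline: points z 85..112 
g=grid(260,362,148,212,.085,.112); print('tum',len(g),g.min(0),g.max(0))
r=cv2.minAreaRect((g[:,:2]*1000).astype(np.float32)); print(r, cv2.boxPoints(r))
# lid (orange)
o=(abs(hsv[...,0].astype(int)-11)<5)&(hsv[...,1]>170)
s=o[v,u]&(u>300)&(u<345)&(v>140)&(v<205)&(P[:,2]>.1); q=P[s]; print('lid',len(q),q.min(0),q.max(0)); 
for t in [.12,.18,.23]:
    w=q[abs(q[:,2]-t)<.012]; print(t,len(w),w.mean(0) if len(w) else '')
print('jar',pts('top',[385,147],z=.095),'tin', [ (o['rect'],o['conf']) for o in vision.look_for('top','tin_center')])
g=grid(372,402,130,162,.08,.12);print('jar',g.min(0),g.max(0))
E
```

```text
A 436 [ 0.4091 -0.3925  0.0169] [ 0.4655 -0.2435  0.1004]
   red 89 [ 0.435  -0.3335  0.0722] [ 0.4203 -0.3539  0.04  ] [ 0.451  -0.3187  0.0844]
   yel 45 [ 0.4516 -0.2546  0.091 ] [ 0.4418 -0.2659  0.0694] [ 0.4623 -0.2436  0.1004]
B 268 [ 0.393  -0.5496  0.0153] [ 0.4747 -0.4575  0.0753]
   red 51 [ 0.4243 -0.5114  0.054 ] [ 0.4114 -0.526   0.0369] [ 0.4376 -0.4973  0.066 ]
   yel 31 [ 0.4656 -0.4658  0.0672] [ 0.4573 -0.4744  0.0448] [ 0.4747 -0.4598  0.0753]
C 260 [ 0.2687 -0.4566  0.016 ] [ 0.358  -0.3715  0.0773]
   red 48 [ 0.3212 -0.4227  0.0574] [ 0.3093 -0.4366  0.0499] [ 0.3316 -0.4103  0.0629]
   yel 25 [ 0.2752 -0.3795  0.0709] [ 0.2687 -0.3884  0.0623] [ 0.2812 -0.3722  0.0773]
tum 1646 [ 0.4672 -0.1639  0.085 ] [0.6257 0.1267 0.112 ]
((547.252197265625, -18.941848754882812), (150.83432006835938, 287.86175537109375), 1.8855403661727905) [[ 467.1401  122.4297]
 [ 476.6116 -165.2762]
 [ 627.3643 -160.3134]
 [ 617.8928  127.3925]]
lid 932 [ 0.4752 -0.0908  0.1025] [ 0.621  -0.0252  0.2464]
0.12 118 [ 0.5439 -0.0314  0.1216]
0.18 151 [ 0.545  -0.0538  0.1793]
0.23 229 [ 0.5495 -0.076   0.2318]
jar [[ 0.6502 -0.2536  0.095 ]] tin [([421.0, 162.8, 22.4, 24.1], 0.92)]
jar [ 0.6245 -0.2984  0.0803] [ 0.7068 -0.2233  0.1066]
```

View pics/crop1.png

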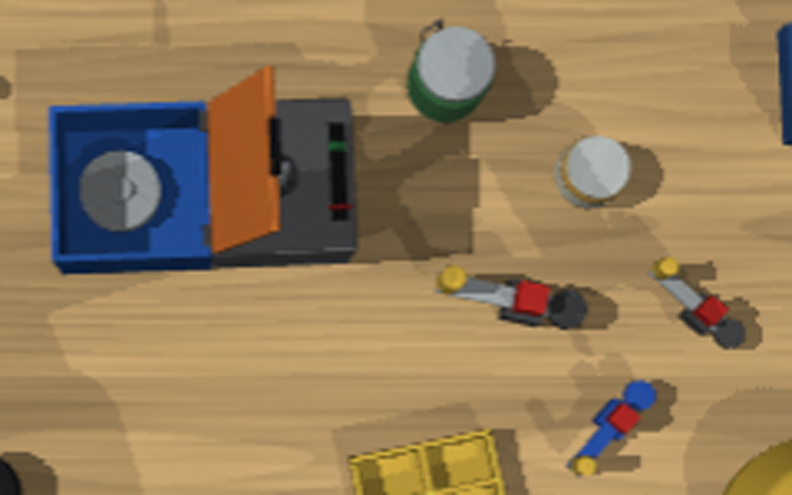

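The crop confirms the choice: A at (407,216) is the larger grey/red crank, B is smaller and C is blue. The hinge is at about (0.547,-0.024), the shaft at about (0.5495,-0.089), and the crank boss at (0.435,-0.334) with yaw of about 1.36. Next I'll go and push the lid, at TCP z of about 0.20.

>>> {"method": "apply_moves", "body": {"moves": [{"z":4,"x":3,"y":3,"grip":0},{"x":4,"y":4,"z":3,"grip":0},{"x":4,"y":5,"grip":0},{"x":4,"y":5,"grip":0},{"x":4,"y":5,"grip":0},{"x":4,"y":5,"grip":0},{"x":4,"y":5,"grip":0},{"x":4,"y":5,"grip":0},{"x":3,"y":3,"grip":0},{"grip":0}]}}

```text
validation failed for argument at $.mo...
```

>>> {"method": "apply_moves", "body": {"moves": [{"x":3.0,"y":3.0,"z":4.0,"ax":0.0,"ay":0.0,"az":0.0,"grip":0.0}]}}

```text
time: 0.88
tcp_pos: [0.2362, -0.5327, 0.2668]
orientation: [0.985, 0.174, -0.001, -0.004]
contact_force: [0.2, -1.1, 0.5]
gripper_width: 0.816
```

>>> {"method": "apply_moves", "body": {"moves": [{"x":4,"y":4.5,"z":3,"ax":0,"ay":0,"az":0,"grip":0},{"x":4,"y":4.5,"z":0,"ax":0,"ay":0,"az":0,"grip":0},{"x":4,"y":4.5,"z":0,"ax":0,"ay":0,"az":0,"grip":0},{"x":4,"y":4.5,"z":0,"ax":0,"ay":0,"az":0,"grip":0},{"x":4,"y":4.5,"z":0,"ax":0,"ay":0,"az":0,"grip":0},{"x":4,"y":4.5,"z":0,"ax":0,"ay":0,"az":0,"grip":0},{"x":4,"y":4.5,"z":0,"ax":0,"ay":0,"az":0,"grip":0},{"x":3,"y":4.5,"z":0,"ax":0,"ay":0,"az":0,"grip":0}]}}

```text
time: 1.88
tcp_pos: [0.5525, -0.1636, 0.3018]
orientation: [0.985, 0.172, 0.002, 0.0]
contact_force: [0.4, -0.8, -0.3]
gripper_width: -0.001
```

>>> {"method": "apply_moves", "body": {"moves": [{"x":0,"y":0,"z":-5,"ax":0,"ay":0,"az":0,"grip":0},{"x":0,"y":1,"z":-5,"ax":0,"ay":0,"az":0,"grip":0},{"x":0,"y":2.5,"z":0,"ax":0,"ay":0,"az":0,"grip":0},{"x":0,"y":2,"z":0,"ax":0,"ay":0,"az":0,"grip":0},{"x":0,"y":2,"z":0,"ax":0,"ay":0,"az":0,"grip":0},{"x":0,"y":2,"z":0,"ax":0,"ay":0,"az":0,"grip":0},{"x":0,"y":2,"z":0,"ax":0,"ay":0,"az":0,"grip":0},{"x":0,"y":2,"z":0,"ax":0,"ay":0,"az":0,"grip":0},{"x":0,"y":2,"z":0,"ax":0,"ay":0,"az":0,"grip":0},{"x":0,"y":1.5,"z":0,"ax":0,"ay":0,"az":0,"grip":0}]}}

```text
time: 3.12
tcp_pos: [0.5559, 0.0122, 0.2149]
orientation: [0.985, 0.172, 0.011, 0.008]
contact_force: [0.0, 0.5, 0.3]
gripper_width: -0.003
```

>>> {"method": "apply_moves", "body": {"moves": [{"x":0,"y":-3,"z":4,"ax":0,"ay":0,"az":0,"grip":1},{"x":0,"y":-4,"z":5,"ax":0,"ay":0,"az":0,"grip":1},{"x":0,"y":-4,"z":4,"ax":0,"ay":0,"az":0,"grip":1},{"x":-1,"y":0,"z":0,"ax":0,"ay":0,"az":0,"grip":1},{"x":0,"y":0,"z":0,"ax":0,"ay":0,"az":0,"grip":1}]}}

```text
time: 3.75
tcp_pos: [0.545, -0.0963, 0.3447]
orientation: [0.985, 0.175, 0.008, 0.007]
contact_force: [-0.3, -0.1, -0.4]
gripper_width: 1.002
```

```bash
python3 - <<'E'
from h import *
np.set_printoptions(precision=4,suppress=True)
print(arm.get_state()['tcp_pos'], vision.camera_info('wrist')['hand_eye'])
im,d=vision.read_camera('wrist'); save('w1.png',im); np.save('w1_d.npy',d); np.save('w1_i.npy',im)
for n in ['hinge','shaft_foot','pointer_tip','lid_mid']:
    for o in vision.pinpoint('wrist',n)[:2]:
        z={'hinge':.1,'shaft_foot':.106,'pointer_tip':.109,'lid_mid':.108}[n]
        print(n,np.round(o['position']),round(o['conf'],2),pts('wrist',o['position'],z=z))
E
```

```text
[ 0.545  -0.0963  0.3447] [[ 0.0001 -0.952  -0.306   0.0783]
 [ 1.      0.      0.0003 -0.0001]
 [-0.0003 -0.306   0.952  -0.1427]
 [ 0.      0.      0.      1.    ]]
hinge [272. 151.] 0.68 [[ 0.5477 -0.0223  0.1   ]]
shaft_foot [318. 167.] 0.84 [[ 0.5494 -0.0879  0.106 ]]
pointer_tip [351. 200.] 0.59 [[ 0.5216 -0.1484  0.109 ]]
lid_mid [206. 129.] 0.84 [[0.547  0.0648 0.108 ]]
```

View pics/w1.png

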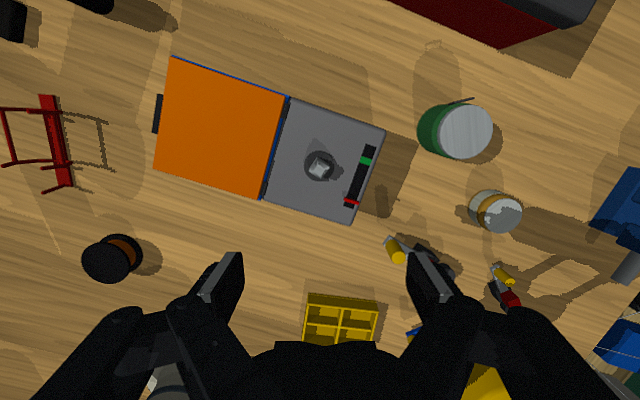

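The lid is shut. I'm moving the camera nearer the shaft to read its flats.

>>> {"method": "apply_moves", "body": {"moves": [{"x":-1.5,"y":-0.5,"z":-5,"ax":0,"ay":0,"az":0,"grip":1},{"x":-1.5,"y":-0.5,"z":-4.5,"ax":0,"ay":0,"az":0,"grip":1},{"x":0,"y":0,"z":0,"ax":0,"ay":0,"az":0,"grip":1}]}}

```text
time: 4.38
tcp_pos: [0.514, -0.1038, 0.2438]
orientation: [0.984, 0.177, 0.006, 0.006]
contact_force: [-0.4, -0.1, 0.1]
gripper_width: 1.003
```

```bash
python3 - <<'E'
from h import *
np.set_printoptions(precision=4,suppress=True)
print(arm.get_state()['tcp_pos'])
im,d=vision.read_camera('wrist')
s=vision.pinpoint('wrist','shaft_foot'); print(s[:1])
for z in (.134,.106): print(z,pts('wrist',s[0]['position'],z=z))
K,D,T=cam('wrist'); W=np.linalg.inv(T)
def ortho(z,c,half=.035,px=400):
    g=np.linspace(-half,half,px); Y,X=np.meshgrid(-g,-g)  # rows: -x, cols: -y => x up, y left
    q=np.c_[(c[0]+X).ravel(),(c[1]+Y).ravel(),np.full(px*px,z)]
    uv=cv2.projectPoints(q,cv2.Rodrigues(W[:3,:3])[0],W[:3,3],K,D)[0].reshape(px,px,2).astype(np.float32)
    return cv2.remap(im,uv[...,0],uv[...,1],cv2.INTER_CUBIC)
save('sh.png',np.hstack([ortho(.134,(.5495,-.089)),ortho(.126,(.5495,-.089))]))
E
```

```text
[ 0.514  -0.1038  0.2438]
[{'position': [318.6, 155.5], 'conf': 0.93}]
0.134 [[ 0.5531 -0.0872  0.134 ]]
0.106 [[ 0.5495 -0.0885  0.106 ]]
```

View pics/sh.png

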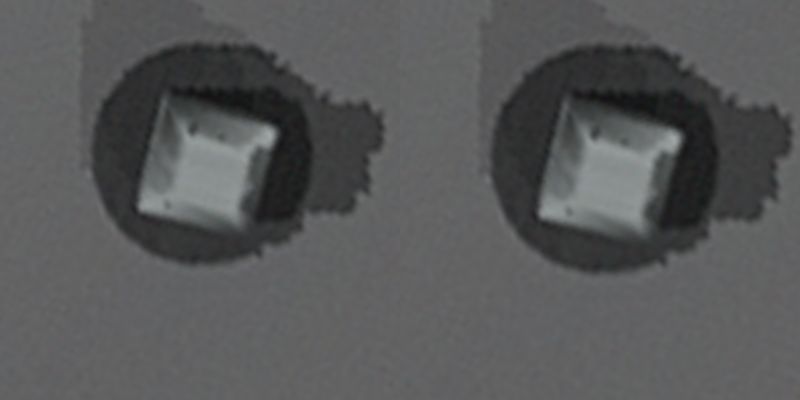

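```bash
python3 - <<'E'
from h import *
np.set_printoptions(precision=4,suppress=True)
im,d=vision.read_camera('wrist'); save('w2.png',im[60:260,220:420].repeat(3,0).repeat(3,1))
print(vision.pinpoint('wrist','shaft_foot')[:1])
K,D,T=cam('wrist'); print('cam',T[:3,3])
P,u,v=cloud('wrist',d)
n=(abs(P[:,0]-.552)<.03)&(abs(P[:,1]+.09)<.03)
for lo,hi in [(.130,.14),(.114,.13),(.103,.110)]:
    q=P[n&(P[:,2]>lo)&(P[:,2]<hi)]; print(lo,hi,len(q),q.mean(0),(q.min(0)+q.max(0))/2,np.ptp(q,0))
h=P[n&(P[:,2]>.115)&(P[:,2]<.14)]; r=cv2.minAreaRect((h[:,:2]*1000).astype(np.float32)); print('shaft rect',r)
t=P[(P[:,2]>.09)&(P[:,2]<.104)&(abs(P[:,0]-.55)<.1)&(P[:,1]<-.03)&(P[:,1]>-.2)]; print('block',t.mean(0),np.median(t[:,2]),cv2.minAreaRect((t[:,:2]*1000).astype(np.float32)))
def w2p(p):
    W=np.linalg.inv(T); return cv2.projectPoints(np.array([p]),cv2.Rodrigues(W[:3,:3])[0],W[:3,3],K,D)[0].ravel()
print(w2p((.5495,-.089,.106)),w2p((.5543,-.0908,.106)))
E
```

```text
[{'position': [317.3, 156.7], 'conf': 0.72}]
cam [ 0.5871 -0.0751  0.3969]
0.13 0.14 352 [ 0.5532 -0.0897  0.1342] [ 0.5528 -0.0905  0.1342] [0.0215 0.0218 0.0084]
0.114 0.13 125 [ 0.5556 -0.089   0.1268] [ 0.5528 -0.0899  0.1221] [0.0239 0.024  0.0158]
0.103 0.11 1282 [ 0.5553 -0.0904  0.1066] [ 0.552  -0.0901  0.1065] [0.0599 0.0597 0.007 ]
shaft rect ((552.6904296875, -89.88639831542969), (20.00843620300293, 20.16940689086914), 75.48712158203125)
block [ 0.5581 -0.094   0.1024] 0.10243515017761587 ((552.9208374023438, -96.79578399658203), (150.46749877929688, 137.39012145996094), 1.6023728847503662)
[318.0643 156.697 ] [321.3071 152.9167]
```

View pics/w2.png

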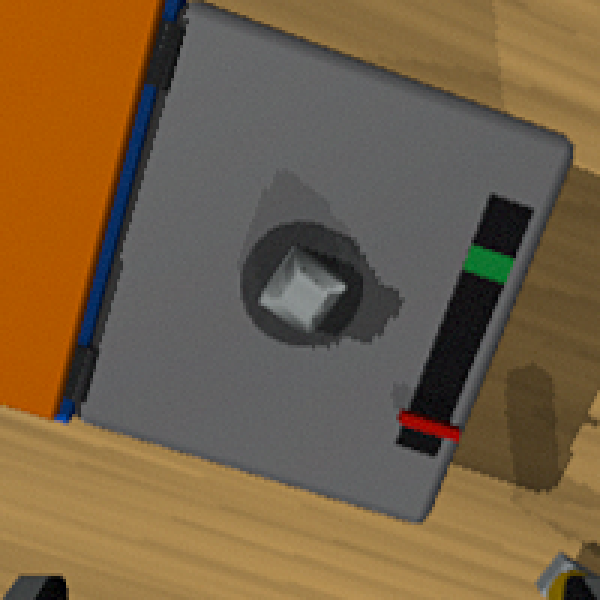

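The wrist depth gives the shaft at (0.5527,-0.0899) with its flats at -14.5°, and the pointer is at its start end near (428,427) in the crop. The crank yaw to fit is 1.318, close to its present 1.36. I'll go over the crank.

>>> {"method": "apply_moves", "body": {"moves": [{"x":0,"y":-2,"z":3,"ax":0,"ay":0,"az":0.17,"grip":1},{"x":-1.3,"y":-4,"z":0,"ax":0,"ay":0,"az":0.17,"grip":1},{"x":-1.3,"y":-4,"z":0,"ax":0,"ay":0,"az":0.17,"grip":1},{"x":-1.3,"y":-4,"z":0,"ax":0,"ay":0,"az":0.17,"grip":1},{"x":-1.3,"y":-4,"z":0,"ax":0,"ay":0,"az":0.17,"grip":1},{"x":-1.3,"y":-4,"z":-3,"ax":0,"ay":0,"az":0.15,"grip":1},{"x":-1.3,"y":-1,"z":0,"ax":0,"ay":0,"az":0,"grip":1},{"x":0,"y":0,"z":0,"ax":0,"ay":0,"az":0,"grip":1}]}}

```text
time: 5.58
tcp_pos: [0.4465, -0.3433, 0.2782]
orientation: [0.766, 0.642, 0.026, 0.017]
contact_force: [0.6, 0.6, 0.1]
gripper_width: 0.999
```

```bash
cat > crank.py <<'E'
from h import *
import sys
np.set_printoptions(precision=4,suppress=True)
s=arm.get_state(); Rm=R.from_quat(s['orientation']).as_matrix(); print(s['tcp_pos'],'tool y ang',np.arctan2(Rm[1,1],Rm[0,1]),'tilt z',Rm[:,2],'q',s['qpos'])
im,d=vision.read_camera('wrist'); save(sys.argv[1],im)
P,u,v=cloud('wrist',d); hsv=cv2.cvtColor(im,cv2.COLOR_RGB2HSV)
red=((hsv[...,0]<6)|(hsv[...,0]>174))&(hsv[...,1]>150)&(hsv[...,2]>60)
yel=(abs(hsv[...,0].astype(int)-25)<6)&(hsv[...,1]>170)&(hsv[...,2]>90)
c=np.array(eval(sys.argv[2])); zo=float(sys.argv[3])
near=np.linalg.norm(P[:,:2]-c,axis=1)
b=P[red[v,u]&(near<.04)&(P[:,2]>zo+.07)&(P[:,2]<zo+.085)]; r=cv2.minAreaRect((b[:,:2]*1000).astype(np.float32)); print('boss top',len(b),b.mean(0),r)
k=P[yel[v,u]&(near<.12)&(near>.05)&(P[:,2]>zo+.088)&(P[:,2]<zo+.1)]; kk=(k.min(0)+k.max(0))/2; print('knob top',len(k),k.mean(0),kk,np.ptp(k,0))
bc=np.array(r[0])/1000; print('arm yaw',np.arctan2(*(kk[:2]-bc)[::-1]),'len',np.linalg.norm(kk[:2]-bc))
E
python3 crank.py w3.png '(.435,-.334)' 0
```

```text
[ 0.4465 -0.3433  0.2782] tool y ang -0.17734379564002106 tilt z [ 0.061   0.0078 -0.9981] q [-0.7445 -0.0332  1.2751  0.0491  1.8598 -0.5527]
boss top 490 [ 0.4373 -0.3345  0.0743] ((437.58349609375, -335.03369140625), (27.904489517211914, 27.507953643798828), 78.46796417236328)
knob top 352 [ 0.4544 -0.2574  0.0922] [ 0.4544 -0.2575  0.0918] [0.0227 0.0224 0.0053]
arm yaw 1.3573040718078055 len 0.07930794844766836
```

View pics/w3.png

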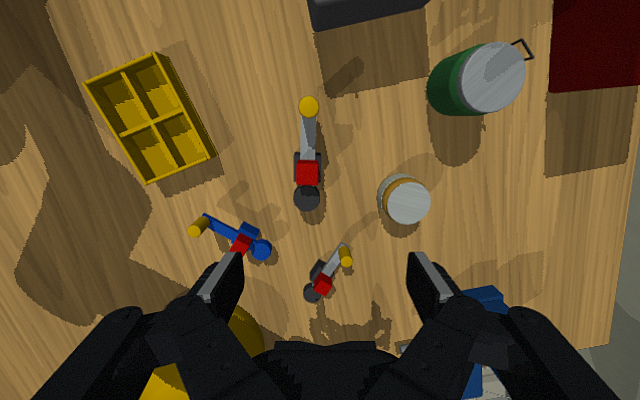

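The target crank is clear: boss at (307,172), knob at (308,106), with the smaller crank at (322,285) well away. I'll level the tool and descend to the boss.

>>> {"method": "apply_moves", "body": {"moves": [{"x":-0.9,"y":0.8,"z":-3,"ax":-0.008,"ay":0.06,"az":-0.03,"grip":1},{"x":0,"y":0,"z":-5,"ax":0,"ay":0,"az":0,"grip":1},{"x":0,"y":0,"z":-5,"ax":0,"ay":0,"az":0,"grip":1},{"x":0,"y":0,"z":-2,"ax":0,"ay":0,"az":0,"grip":1},{"x":0,"y":0,"z":0,"ax":0,"ay":0,"az":0,"grip":1}]}}

```text
time: 6.25
tcp_pos: [0.4445, -0.3294, 0.1342]
orientation: [0.775, 0.632, 0.002, 0.008]
contact_force: [0.4, -0.4, -0.2]
gripper_width: 1.001
```

```bash
python3 crank.py w4.png '(.4376,-.335)' 0
```

```text
[ 0.4445 -0.3294  0.1342] tool y ang -0.20311808617807298 tilt z [ 0.0136 -0.0099 -0.9999] q [-0.7    -0.0478  1.5431  0.0012  1.6296 -0.4967]
boss top 1230 [ 0.4379 -0.3351  0.076 ] ((437.7185974121094, -336.5197448730469), (28.784231185913086, 27.286710739135742), 77.12486267089844)
knob top 1063 [ 0.4547 -0.2582  0.0939] [ 0.4548 -0.2585  0.0934] [0.0231 0.0226 0.005 ]
arm yaw 1.3556691192594184 len 0.07982303030468874
```

>>> {"method": "apply_moves", "body": {"moves": [{"x":-0.65,"y":-0.65,"z":0,"ax":0.01,"ay":0.013,"az":0,"grip":1},{"x":0,"y":0,"z":-4,"ax":0,"ay":0,"az":0,"grip":1},{"x":0,"y":0,"z":-4,"ax":0,"ay":0,"az":0,"grip":1},{"x":0,"y":0,"z":-1,"ax":0,"ay":0,"az":0,"grip":1},{"x":0,"y":0,"z":0,"ax":0,"ay":0,"az":0,"grip":1}]}}

```text
time: 6.92
tcp_pos: [0.4422, -0.3406, 0.0556]
orientation: [0.775, 0.632, 0.002, 0.009]
contact_force: [0.1, -0.3, -0.2]
gripper_width: 0.998
```

>>> {"method": "apply_moves", "body": {"moves": [{"x":-0.4,"y":0.45,"z":-1.1,"ax":0.01,"ay":0.013,"az":0,"grip":1},{"x":0,"y":0,"z":0,"ax":0,"ay":0,"az":0,"grip":1}]}}

```text
time: 7.18
tcp_pos: [0.4392, -0.3371, 0.0474]
orientation: [0.775, 0.632, -0.0, 0.002]
contact_force: [0.2, -1.0, -0.4]
gripper_width: 0.998
```

>>> {"method": "apply_moves", "body": {"newtons": 60, "moves": [{"x":-0.1,"y":0.1,"z":-0.2,"ax":0,"ay":0,"az":0,"grip":0.6},{"x":0,"y":0,"z":0,"ax":0,"ay":0,"az":0,"grip":0},{"x":0,"y":0,"z":0,"ax":0,"ay":0,"az":0,"grip":0},{"x":0,"y":0,"z":0,"ax":0,"ay":0,"az":0,"grip":0},{"x":0,"y":0,"z":0,"ax":0,"ay":0,"az":0,"grip":0}]}}

```text
time: 7.8
tcp_pos: [0.4387, -0.3366, 0.0473]
orientation: [0.775, 0.632, 0.0, 0.004]
contact_force: [0.3, 0.5, -1.2]
gripper_width: 0.315
```

>>> {"method": "apply_moves", "body": {"moves": [{"x":0,"y":0,"z":3,"ax":0,"ay":0,"az":0,"grip":0},{"x":0,"y":0,"z":5,"ax":0,"ay":0,"az":0,"grip":0},{"x":0,"y":0,"z":5,"ax":0,"ay":0,"az":0,"grip":0},{"x":0,"y":0,"z":3,"ax":0,"ay":0,"az":0,"grip":0},{"x":0,"y":0,"z":0,"ax":0,"ay":0,"az":0,"grip":0}]}}

```text
time: 8.43
tcp_pos: [0.4357, -0.3336, 0.2039]
orientation: [0.775, 0.632, -0.001, -0.003]
contact_force: [0.6, -0.5, -4.6]
gripper_width: 0.318
```

>>> {"method": "apply_moves", "body": {"moves": [{"x":0,"y":2,"z":1.5,"ax":0,"ay":0,"az":0,"grip":0},{"x":2.2,"y":4.5,"z":0,"ax":0,"ay":0,"az":0,"grip":0},{"x":2.2,"y":4.5,"z":0,"ax":0,"ay":0,"az":0,"grip":0},{"x":2.2,"y":4.5,"z":0,"ax":0,"ay":0,"az":0,"grip":0},{"x":2.2,"y":4.5,"z":0,"ax":0,"ay":0,"az":0,"grip":0},{"x":2,"y":3.4,"z":0,"ax":0,"ay":0,"az":0,"grip":0},{"x":0,"y":0,"z":0,"ax":0,"ay":0,"az":0,"grip":0}]}}

```text
time: 9.3
tcp_pos: [0.5411, -0.0851, 0.2062]
orientation: [0.775, 0.632, -0.004, -0.013]
contact_force: [-0.9, 0.3, -5.4]
gripper_width: 0.318
```

```bash
python3 crank.py w5.png '(.5527,-.09)' 0.172; python3 - <<'E'
from h import *
im,d=vision.read_camera('top'); save('t2.png',cv2.resize(im[130:225,250:390],None,fx=4,fy=4,interpolation=cv2.INTER_CUBIC))
E
```

```text
[ 0.5411 -0.0851  0.2062] tool y ang -0.20254978821918304 tilt z [-0.0228  0.0149 -0.9996] q [-0.2239 -0.0306  1.3994  0.0097  1.7984 -0.0192]
boss top 0 [nan nan nan] ((0.0, 0.0), (0.0, 0.0), 0.0)crank.py:11: RuntimeWarning: Mean of empty slice.
  b=P[red[v,u]&(near<.04)&(P[:,2]>zo+.07)&(P[:,2]<zo+.085)]; r=cv2.minAreaRect((b[:,:2]*1000).astype(np.float32)); print('boss top',len(b),b.mean(0),r)
  ret = um.true_divide(
Traceback (most recent call last):
  File "crank.py", line 12, in <module>
    k=P[yel[v,u]&(near<.12)&(near>.05)&(P[:,2]>zo+.088)&(P[:,2]<zo+.1)]; kk=(k.min(0)+k.max(0))/2; print('knob top',len(k),k.mean(0),kk,np.ptp(k,0))
                                                                             ~~~~~^^^
ValueError: zero-size array to reduction operation minimum which has no identity
```

View pics/w5.png

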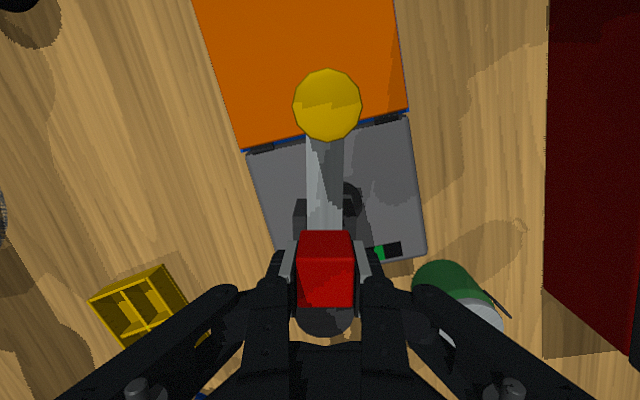

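The crank is held squarely (boss at (326,268), knob at (327,104)), and the shaft collar shows at (350,195). I'll level, shift and re-measure.

>>> {"method": "apply_moves", "body": {"moves": [{"x":1.25,"y":-0.5,"z":0.2,"ax":-0.015,"ay":-0.023,"az":-0.04,"grip":0},{"x":0,"y":0,"z":0,"ax":0,"ay":0,"az":0,"grip":0}]}}

```text
time: 9.65
tcp_pos: [0.5515, -0.0939, 0.2073]
orientation: [0.789, 0.614, -0.001, -0.0]
contact_force: [-0.5, 0.5, -5.1]
gripper_width: 0.321
```

```bash
python3 crank.py w6.png '(.5527,-.09)' 0.160
```

```text
[ 0.5515 -0.0939  0.2073] tool y ang -0.24834029266814486 tilt z [-0.002  -0.0014 -1.    ] q [-0.2283 -0.0202  1.3869 -0.0019  1.7766  0.0196]
boss top 3055 [ 0.5516 -0.0922  0.235 ] ((551.1256713867188, -94.01043701171875), (28.71389389038086, 27.354337692260742), 74.9417724609375)
knob top 3939 [ 0.5715 -0.0165  0.2532] [ 0.5715 -0.0169  0.2527] [0.023  0.023  0.0064]
arm yaw 1.3126768914444926 len 0.079789353333278
```

>>> {"method": "apply_moves", "body": {"moves": [{"x":0.16,"y":0.4,"z":-0.5,"ax":0,"ay":0,"az":0,"grip":0},{"x":0,"y":0,"z":-1,"ax":0,"ay":0,"az":0,"grip":0},{"x":0,"y":0,"z":0,"ax":0,"ay":0,"az":0,"grip":0}]}}

```text
time: 10.07
tcp_pos: [0.5515, -0.0904, 0.1903]
orientation: [0.789, 0.614, -0.002, -0.001]
contact_force: [-0.5, 0.2, -4.9]
gripper_width: 0.317
```

>>> {"method": "apply_moves", "body": {"moves": [{"x":0.17,"y":0.1,"z":-0.8,"ax":0,"ay":0,"az":0,"grip":0},{"x":0,"y":0,"z":-0.8,"ax":0,"ay":0,"az":0,"grip":0},{"x":0,"y":0,"z":0,"ax":0,"ay":0,"az":0,"grip":0}]}}

```text
time: 10.45
tcp_pos: [0.5531, -0.0892, 0.1727]
orientation: [0.789, 0.614, -0.002, -0.002]
contact_force: [0.4, -0.6, -5.1]
gripper_width: 0.317
```

>>> {"method": "apply_moves", "body": {"moves": [{"x":0,"y":0,"z":-0.6,"ax":0,"ay":0,"az":0,"grip":0},{"x":0,"y":0,"z":-0.5,"ax":0,"ay":0,"az":0,"grip":0},{"x":0,"y":0,"z":0,"ax":0,"ay":0,"az":0,"grip":0}]}}

```text
time: 10.82
tcp_pos: [0.5531, -0.0892, 0.1612]
orientation: [0.789, 0.614, -0.002, -0.002]
contact_force: [0.3, 0.1, -2.9]
gripper_width: 0.32
```

>>> {"method": "apply_moves", "body": {"moves": [{"x":0,"y":0,"z":-0.5,"ax":0,"ay":0,"az":0,"grip":0},{"x":0,"y":0,"z":-0.3,"ax":0,"ay":0,"az":0,"grip":0},{"x":0,"y":0,"z":0,"ax":0,"ay":0,"az":0,"grip":0}]}}

```text
time: 11.2
tcp_pos: [0.5531, -0.0892, 0.1534]
orientation: [0.789, 0.614, -0.002, -0.002]
contact_force: [0.1, 0.4, -1.3]
gripper_width: 0.315
```

>>> {"method": "apply_moves", "body": {"moves": [{"x":0,"y":0,"z":-0.2,"ax":0,"ay":0,"az":0,"grip":0},{"x":0,"y":0,"z":0,"ax":0,"ay":0,"az":0,"grip":0}]}}

```text
time: 11.45
tcp_pos: [0.5531, -0.0892, 0.1535]
orientation: [0.789, 0.614, -0.002, -0.001]
contact_force: [-0.6, -0.3, -5.2]
gripper_width: 0.316
```

>>> {"method": "apply_moves", "body": {"newtons": 40, "moves": [{"x":0,"y":0,"z":0,"ax":0,"ay":0,"az":0,"grip":0.5},{"x":0,"y":0,"z":0,"ax":0,"ay":0,"az":0,"grip":0.7},{"x":0,"y":0,"z":0,"ax":0,"ay":0,"az":0,"grip":0.7},{"x":0,"y":0,"z":3,"ax":0,"ay":0,"az":0,"grip":0.8},{"x":0,"y":0,"z":4,"ax":0,"ay":0,"az":0,"grip":0.8},{"x":-1,"y":-2,"z":4,"ax":0,"ay":0,"az":0,"grip":0.8},{"x":0,"y":0,"z":0,"ax":0,"ay":0,"az":0,"grip":0.8}]}}

```text
time: 12.32
tcp_pos: [0.5441, -0.1099, 0.2678]
orientation: [0.789, 0.614, -0.0, 0.001]
contact_force: [-0.5, -0.5, 0.1]
gripper_width: 0.8
```

```bash
python3 crank.py w7.png '(.5527,-.09)' 0.104
```

```text
[ 0.5441 -0.1099  0.2678] tool y ang -0.24802530765713932 tilt z [ 0.0011 -0.0022 -1.    ] q [-0.2594 -0.0211  1.2806 -0.002   1.8804 -0.012 ]
boss top 1069 [ 0.5516 -0.0866  0.1783] ((551.5167846679688, -87.33758544921875), (27.51807403564453, 27.940439224243164), 75.30006408691406)
knob top 921 [ 0.5716 -0.0106  0.1963] [ 0.5718 -0.0106  0.1958] [0.0229 0.0225 0.006 ]
arm yaw 1.3121140204762387 len 0.07934630268424926
```

View pics/w7.png

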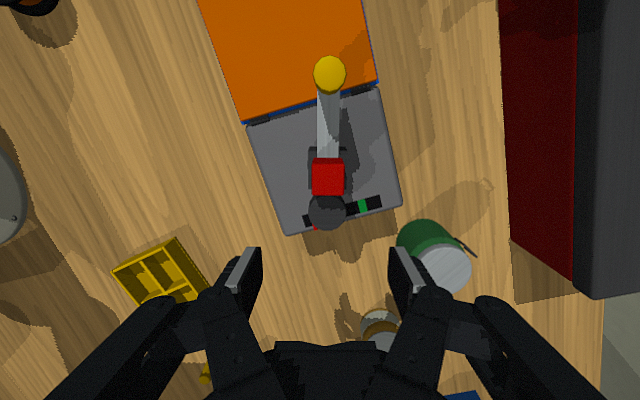

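The crank is seated: level, boss top 0.178, knob top 0.196, and it has cleared the collar. Now I'll take the knob at about (0.5725,-0.0115).

>>> {"method": "apply_moves", "body": {"newtons": 20, "moves": [{"x":1.4,"y":4.9,"z":-1,"ax":0,"ay":0,"az":0,"grip":0.8},{"x":1.4,"y":4.9,"z":-1,"ax":0,"ay":0,"az":0,"grip":0.8},{"x":0,"y":0,"z":0,"ax":0,"ay":0,"az":0,"grip":0.8}]}}

```text
time: 12.75
tcp_pos: [0.5719, -0.0085, 0.24]
orientation: [0.79, 0.614, -0.003, -0.002]
contact_force: [-0.6, 0.1, -0.9]
gripper_width: 0.799
```

>>> {"method": "apply_moves", "body": {"moves": [{"x":0.05,"y":-0.3,"z":-4,"ax":0,"ay":0,"az":0,"grip":0.8},{"x":0,"y":0,"z":-3.5,"ax":0,"ay":0,"az":0,"grip":0.8},{"x":0,"y":0,"z":0,"ax":0,"ay":0,"az":0,"grip":0.6},{"x":0,"y":0,"z":0,"ax":0,"ay":0,"az":0,"grip":0.1},{"x":0,"y":0,"z":0,"ax":0,"ay":0,"az":0,"grip":0.1},{"x":0,"y":0,"z":0,"ax":0,"ay":0,"az":0,"grip":0.1}]}}

```text
time: 13.5
tcp_pos: [0.5719, -0.0128, 0.1631]
orientation: [0.79, 0.614, -0.004, -0.002]
contact_force: [-0.6, -2.0, -5.6]
gripper_width: 0.274
```

>>> {"method": "apply_moves", "body": {"moves": [{"x":2.2,"y":-0.93,"z":0,"ax":0,"ay":0,"az":0,"grip":0.1},{"x":1.83,"y":-1.54,"z":0,"ax":0,"ay":0,"az":0,"grip":0.1},{"x":1.3,"y":-2.0,"z":0,"ax":0,"ay":0,"az":0,"grip":0.1},{"x":0.64,"y":-2.3,"z":0,"ax":0,"ay":0,"az":0,"grip":0.1}]}}

```text
time: 14.0
tcp_pos: [0.6303, -0.0814, 0.1626]
orientation: [0.789, 0.615, -0.007, -0.004]
contact_force: [-5.3, 1.5, -5.8]
gripper_width: 0.275
```

```bash
cat > circ.py <<'E'
import sys; from h import *
np.set_printoptions(precision=2,suppress=True)
C=np.array([.5525,-.0895]); s=arm.get_state(); p=np.array(s['tcp_pos'])[:2]-C; a=np.arctan2(p[1],p[0]); print('ang %.3f r %.4f z %.4f'%(a,np.hypot(*p),s['tcp_pos'][2]),np.array(s['contact_force']),s['time'])
n=int(sys.argv[1]); st=float(sys.argv[2]); g=a-st*np.arange(n+1); q=.08*np.c_[np.cos(g),np.sin(g)]; q[0]=p
for r in np.diff(q,axis=0)*100: print('%.1f %.1f'%tuple(r))
E
python3 circ.py 12 .3
```

```text
ang 0.104 r 0.0783 z 0.1626 [-5.32  1.49 -5.78] 14.0
0.1 -2.4
-0.8 -2.2
-1.4 -1.9
-1.9 -1.4
-2.3 -0.8
-2.4 -0.1
-2.3 0.7
-2.0 1.3
-1.5 1.8
-0.9 2.2
-0.2 2.4
0.5 2.3
```

>>> {"method": "apply_moves", "body": {"moves": [{"x":0.1,"y":-2.4,"z":0,"ax":0,"ay":0,"az":0,"grip":0.1},{"x":-0.8,"y":-2.2,"z":0,"ax":0,"ay":0,"az":0,"grip":0.1},{"x":-1.4,"y":-1.9,"z":0,"ax":0,"ay":0,"az":0,"grip":0.1},{"x":-1.9,"y":-1.4,"z":0,"ax":0,"ay":0,"az":0,"grip":0.1},{"x":-2.3,"y":-0.8,"z":0,"ax":0,"ay":0,"az":0,"grip":0.1},{"x":-2.4,"y":-0.1,"z":0,"ax":0,"ay":0,"az":0,"grip":0.1}]}}

```text
time: 14.75
tcp_pos: [0.5389, -0.1709, 0.1613]
orientation: [0.788, 0.616, -0.005, -0.01]
contact_force: [2.9, 10.3, -6.3]
gripper_width: 0.272
```

```bash
python3 circ.py 10 .3
```

```text
ang -1.736 r 0.0825 z 0.1613 [ 2.93 10.3  -6.34] 14.75
-2.2 1.0
-2.0 1.4
-1.5 1.9
-0.8 2.2
-0.1 2.4
0.6 2.3
1.2 2.0
1.8 1.6
2.2 1.0
2.4 0.3
```

>>> {"method": "apply_moves", "body": {"moves": [{"x":-2.2,"y":1.0,"z":0.1,"ax":0,"ay":0,"az":0,"grip":0.1},{"x":-2.0,"y":1.4,"z":0.1,"ax":0,"ay":0,"az":0,"grip":0.1},{"x":-1.5,"y":1.9,"z":0,"ax":0,"ay":0,"az":0,"grip":0.1},{"x":-0.8,"y":2.2,"z":0,"ax":0,"ay":0,"az":0,"grip":0.1},{"x":-0.1,"y":2.4,"z":0,"ax":0,"ay":0,"az":0,"grip":0.1},{"x":0.6,"y":2.3,"z":0,"ax":0,"ay":0,"az":0,"grip":0.1}]}}

```text
time: 15.5
tcp_pos: [0.4768, -0.0609, 0.1641]
orientation: [0.789, 0.614, 0.0, -0.003]
contact_force: [5.9, -2.8, -9.8]
gripper_width: 0.274
```

```bash
python3 circ.py 10 .3
```

```text
ang 2.781 r 0.0809 z 0.1641 [ 5.88 -2.84 -9.81] 15.5
1.3 2.1
1.7 1.6
2.1 1.1
2.4 0.4
2.4 -0.3
2.2 -1.0
1.8 -1.6
1.2 -2.1
0.5 -2.3
-0.2 -2.4
```

>>> {"method": "apply_moves", "body": {"moves": [{"x":1.3,"y":2.1,"z":-0.1,"ax":0,"ay":0,"az":0,"grip":0.1},{"x":1.7,"y":1.6,"z":0,"ax":0,"ay":0,"az":0,"grip":0.1},{"x":2.1,"y":1.1,"z":0,"ax":0,"ay":0,"az":0,"grip":0.1},{"x":2.4,"y":0.4,"z":0,"ax":0,"ay":0,"az":0,"grip":0.1},{"x":2.4,"y":-0.3,"z":0,"ax":0,"ay":0,"az":0,"grip":0.1},{"x":2.2,"y":-1.0,"z":0,"ax":0,"ay":0,"az":0,"grip":0.1},{"x":1.8,"y":-1.6,"z":0,"ax":0,"ay":0,"az":0,"grip":0.1}]}}

```text
time: 16.38
tcp_pos: [0.6138, -0.0419, 0.1636]
orientation: [0.79, 0.613, -0.003, -0.001]
contact_force: [-4.6, -2.2, -6.2]
gripper_width: 0.276
```

```bash
python3 circ.py 10 .3
```

```text
ang 0.660 r 0.0776 z 0.1636 [-4.56 -2.22 -6.19] 16.375
1.4 -1.9
0.5 -2.3
-0.2 -2.4
-0.9 -2.2
-1.5 -1.8
-2.0 -1.3
-2.3 -0.7
-2.4 0.0
-2.3 0.8
-1.9 1.4
```

>>> {"method": "apply_moves", "body": {"moves": [{"x":1.4,"y":-1.9,"z":0,"ax":0,"ay":0,"az":0,"grip":0.1},{"x":0.5,"y":-2.3,"z":0,"ax":0,"ay":0,"az":0,"grip":0.1},{"x":-0.2,"y":-2.4,"z":0,"ax":0,"ay":0,"az":0,"grip":0.1},{"x":-0.9,"y":-2.2,"z":0,"ax":0,"ay":0,"az":0,"grip":0.1},{"x":-1.5,"y":-1.8,"z":0,"ax":0,"ay":0,"az":0,"grip":0.1},{"x":-2.0,"y":-1.3,"z":0,"ax":0,"ay":0,"az":0,"grip":0.1},{"x":-2.3,"y":-0.7,"z":0,"ax":0,"ay":0,"az":0,"grip":0.1}]}}

```text
time: 17.25
tcp_pos: [0.5568, -0.1718, 0.1611]
orientation: [0.789, 0.615, -0.004, -0.008]
contact_force: [0.8, 11.1, -5.5]
gripper_width: 0.274
```

```bash
python3 circ.py 10 .3
```

```text
ang -1.519 r 0.0824 z 0.1611 [ 0.83 11.08 -5.54] 17.25
-2.4 0.5
-2.2 0.9
-1.8 1.5
-1.3 2.0
-0.6 2.3
0.1 2.4
0.8 2.3
1.4 1.9
1.9 1.4
2.3 0.8
```

Total wound so far is about 9.1 rad.

>>> {"method": "apply_moves", "body": {"moves": [{"x":-2.4,"y":0.5,"z":0.1,"ax":0,"ay":0,"az":0,"grip":0.1},{"x":-2.2,"y":0.9,"z":0,"ax":0,"ay":0,"az":0,"grip":0.1},{"x":-1.8,"y":1.5,"z":0,"ax":0,"ay":0,"az":0,"grip":0.1},{"x":-1.3,"y":2.0,"z":0,"ax":0,"ay":0,"az":0,"grip":0.1},{"x":-0.6,"y":2.3,"z":0,"ax":0,"ay":0,"az":0,"grip":0.1},{"x":0.1,"y":2.4,"z":0,"ax":0,"ay":0,"az":0,"grip":0.1},{"x":0.8,"y":2.3,"z":0,"ax":0,"ay":0,"az":0,"grip":0.1}]}}

```text
time: 18.12
tcp_pos: [0.4788, -0.0566, 0.164]
orientation: [0.791, 0.612, 0.002, 0.001]
contact_force: [3.7, -4.0, -9.1]
gripper_width: 0.276
```

```bash
python3 circ.py 8 .3
```

```text
ang 2.722 r 0.0807 z 0.1640 [ 3.69 -4.03 -9.09] 18.125
1.4 2.0
1.8 1.5
2.2 0.9
2.4 0.2
2.3 -0.5
2.1 -1.1
1.7 -1.7
1.1 -2.1
```

>>> {"method": "apply_moves", "body": {"moves": [{"x":1.4,"y":2.0,"z":-0.1,"ax":0,"ay":0,"az":0,"grip":0.1},{"x":1.8,"y":1.5,"z":0,"ax":0,"ay":0,"az":0,"grip":0.1},{"x":2.2,"y":0.9,"z":0,"ax":0,"ay":0,"az":0,"grip":0.1},{"x":2.4,"y":0.2,"z":0,"ax":0,"ay":0,"az":0,"grip":0.1},{"x":2.3,"y":-0.5,"z":0,"ax":0,"ay":0,"az":0,"grip":0.1},{"x":2.1,"y":-1.1,"z":0,"ax":0,"ay":0,"az":0,"grip":0.1},{"x":1.7,"y":-1.7,"z":0,"ax":0,"ay":0,"az":0,"grip":0.1},{"x":0,"y":0,"z":0,"ax":0,"ay":0,"az":0,"grip":0.1}]}}

```text
time: 19.12
tcp_pos: [0.6166, -0.0489, 0.1652]
orientation: [0.791, 0.612, 0.001, 0.004]
contact_force: [0.1, 1.8, -3.1]
gripper_width: 0.273
```

```bash
python3 circ.py 8 .25; cat > ptr.py <<'E'
from h import *
import sys
np.set_printoptions(precision=4,suppress=True)
for n in sys.argv[2].split(','):
    im,d=vision.read_camera(n); P,u,v=cloud(n,d); hsv=cv2.cvtColor(im,cv2.COLOR_RGB2HSV)
    red=((hsv[...,0]<8)|(hsv[...,0]>172))&(hsv[...,1]>120)&(hsv[...,2]>50)
    gr=(abs(hsv[...,0].astype(int)-68)<14)&(hsv[...,1]>120)
    bx=(abs(P[:,0]-.55)<.07)&(abs(P[:,1]+.148)<.025)&(P[:,2]>.09)&(P[:,2]<.125)
    for nm,m in (('red',red),('green',gr)):
        q=P[bx&m[v,u]]
        if len(q): print(n,nm,len(q),q.mean(0),q.min(0),q.max(0))
    save(n+sys.argv[1],im)
    if n=='top': save('c_'+sys.argv[1],cv2.resize(im[130:225,250:390],None,fx=5,fy=5,interpolation=cv2.INTER_CUBIC))
E
python3 ptr.py p1.png top,wrist
```

```text
ang 0.564 r 0.0758 z 0.1652 [ 0.14  1.76 -3.14] 19.125
1.2 -1.6
0.4 -2.0
-0.1 -2.0
-0.6 -1.9
-1.1 -1.7
-1.4 -1.4
-1.7 -1.0
-1.9 -0.5
top red 13 [ 0.572  -0.1464  0.107 ] [ 0.5695 -0.1566  0.0996] [ 0.575  -0.1377  0.111 ]
top green 8 [ 0.5798 -0.1462  0.0995] [ 0.578  -0.151   0.0948] [ 0.5823 -0.1414  0.102 ]
wrist red 161 [ 0.5727 -0.1453  0.1081] [ 0.5696 -0.1593  0.0998] [ 0.5747 -0.1358  0.111 ]
wrist green 162 [ 0.5795 -0.1467  0.1018] [ 0.5627 -0.155   0.1   ] [ 0.6007 -0.1387  0.1032]
```

```bash
python3 - <<'E'
from h import *
im=np.load('w1_i.npy'); hsv=cv2.cvtColor(im,cv2.COLOR_RGB2HSV)
import cv2
T0=np.eye(4);T0[:3,:3]=R.from_quat([0.985,0.175,0.008,0.007]).as_matrix();T0[:3,3]=[.545,-.0963,.3447]
c=vision.camera_info('wrist'); T=T0@np.array(c['hand_eye']); K,D,_=cam('wrist')
def w(uv,z):
    r=cv2.undistortPoints(np.array(uv,float).reshape(-1,1,2),K,D)[:,0]; r=np.c_[r,np.ones(len(r))]@T[:3,:3].T
    return T[:3,3]+r*((z-T[2,3])/r[:,2])[:,None]
gr=(abs(hsv[...,0].astype(int)-68)<14)&(hsv[...,1]>120); red=((hsv[...,0]<8)|(hsv[...,0]>172))&(hsv[...,1]>120)&(hsv[...,2]>50)
for nm,m,z in(('green',gr,.1005),('red',red,.109)):
    v,u=np.nonzero(m); k=(u>330)&(u<385)&(v>140)&(v<215); q=w(np.c_[u[k],v[k]],z)
    s=q[:,:2]@np.array([.9995,.033]); print(nm,k.sum(),s.mean(),s.min(),s.max())
for p,z in (((.5725,-.1455),.108),): print(p[0]*.9995+p[1]*.033)
E
```

```text
green 87 0.574187744828643 0.5690593027861315 0.5794868769460401
red 63 0.5149332031650661 0.5117436307103179 0.5178385766794749
0.5674122500000001
```

Pointer offset along the tumbler: now 0.5674, green centre 0.574. That means about 1.6 rad more.

>>> {"method": "apply_moves", "body": {"moves": [{"x":1.2,"y":-1.6,"z":-0.1,"ax":0,"ay":0,"az":0,"grip":0.1},{"x":0.4,"y":-2.0,"z":0,"ax":0,"ay":0,"az":0,"grip":0.1},{"x":-0.1,"y":-2.0,"z":0,"ax":0,"ay":0,"az":0,"grip":0.1},{"x":-0.6,"y":-1.9,"z":0,"ax":0,"ay":0,"az":0,"grip":0.1},{"x":-1.1,"y":-1.7,"z":0,"ax":0,"ay":0,"az":0,"grip":0.1},{"x":-1.4,"y":-1.4,"z":0,"ax":0,"ay":0,"az":0,"grip":0.1},{"x":0,"y":0,"z":0,"ax":0,"ay":0,"az":0,"grip":0.1}]}}

```text
time: 20.1
tcp_pos: [0.5932, -0.158, 0.1646]
orientation: [0.79, 0.613, -0.0, 0.002]
contact_force: [-0.8, 0.9, -5.8]
gripper_width: 0.275
```

```bash
python3 circ.py 2 .2; python3 ptr.py p2.png top
```

```text
ang -1.034 r 0.0797 z 0.1646 [-0.82  0.94 -5.8 ] 20.1
-1.4 -0.7
-1.6 -0.4
```

>>> {"method": "apply_moves", "body": {"moves": [{"x":0,"y":0,"z":0,"ax":0,"ay":0,"az":0,"grip":0.5},{"x":0,"y":0,"z":0,"ax":0,"ay":0,"az":0,"grip":0.6},{"x":0,"y":0,"z":0,"ax":0,"ay":0,"az":0,"grip":0.6},{"x":0,"y":0,"z":3,"ax":0,"ay":0,"az":0,"grip":0.6},{"x":0,"y":0,"z":5,"ax":0,"ay":0,"az":0,"grip":0.6},{"x":-3,"y":-4,"z":4,"ax":0,"ay":0,"az":0,"grip":0.6},{"x":-2,"y":-4,"z":0,"ax":0,"ay":0,"az":0,"grip":0.6},{"x":0,"y":0,"z":0,"ax":0,"ay":0,"az":0,"grip":0.6}]}}

```text
time: 21.15
tcp_pos: [0.5452, -0.2368, 0.2936]
orientation: [0.788, 0.615, 0.002, 0.007]
contact_force: [0.9, -0.7, -0.6]
gripper_width: 0.597
```

```bash
python3 crank.py w8.png '(.5525,-.089)' 0.104; python3 ptr.py p3.png wrist,top
```

```text
[ 0.5452 -0.2368  0.2936] tool y ang -0.24525307533270002 tilt z [ 0.011  -0.0088 -0.9999] q [-0.4653  0.0857  1.1255 -0.0031  1.9166 -0.2211]
boss top 1354 [ 0.5513 -0.0893  0.1816] ((551.177490234375, -88.75149536132812), (27.673131942749023, 27.51306915283203), 34.772499084472656)
knob top 693 [ 0.5953 -0.1548  0.1994] [ 0.5956 -0.1551  0.1974] [0.0229 0.0222 0.0085]
arm yaw -0.9807490295513208 len 0.07982742217388934
wrist red 41 [ 0.5788 -0.1518  0.1083] [ 0.5771 -0.1577  0.0984] [ 0.5815 -0.1436  0.1103]
wrist green 40 [ 0.569  -0.1493  0.1003] [ 0.5404 -0.1552  0.0985] [ 0.5831 -0.1404  0.1019]
top red 9 [ 0.5779 -0.1504  0.106 ] [ 0.5758 -0.1577  0.0922] [ 0.5829 -0.1407  0.1128]
```

View pics/w8.png

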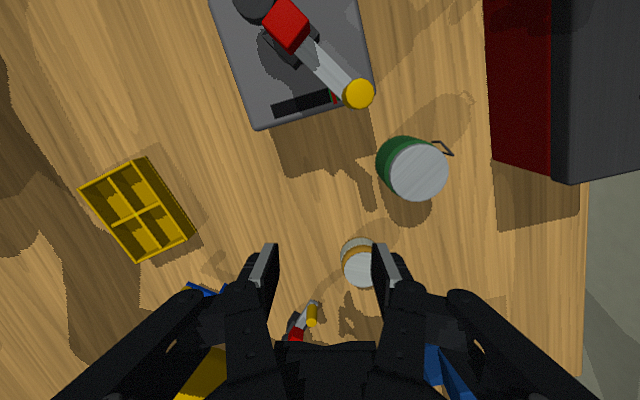

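```bash
python3 - <<'E'
from h import *
for n in ('wrist','top'):
    im,d=vision.read_camera(n); P,u,v=cloud(n,d); hsv=cv2.cvtColor(im,cv2.COLOR_RGB2HSV)
    red=((hsv[...,0]<6)|(hsv[...,0]>174))&(hsv[...,1]>150)&(hsv[...,2]>60); org=(abs(hsv[...,0].astype(int)-11)<5)&(hsv[...,1]>170)
    nr=np.hypot(P[:,0]-.5515,P[:,1]+.0885)
    b=P[red[v,u]&(nr<.009)&(P[:,2]>.15)]; k=P[(abs(P[:,0]-.51)<.02)&(abs(P[:,1]+.11)<.03)&(abs(P[:,2]-.1)<.015)]
    t=P[(abs(P[:,0]-.55)<.12)&(abs(P[:,1]+.23)<.03)&(P[:,2]<.02)]
    print(n,'boss',len(b),np.median(b[:,2]),'block',len(k),np.median(k[:,2]),'table',len(t),np.median(t[:,2]) if len(t) else '')
    if len(b)>20: A=np.c_[b[:,:2],np.ones(len(b))]; print('  slope',np.linalg.lstsq(A,b[:,2],rcond=None)[0][:2])
    l=P[org[v,u]&(P[:,1]>-.03)&(P[:,1]<.14)&(abs(P[:,0]-.55)<.08)&(P[:,2]>.05)]
    if len(l)>50: A=np.c_[l[:,:2],np.ones(len(l))]; print('  lid z',np.median(l[:,2]),'slope',np.linalg.lstsq(A,l[:,2],rcond=None)[0][:2])
E
```

```text
wrist boss 465 0.1805859293134972 block 2142 0.09960127083755504 table 5471 -0.0005647702522853515
  slope [ 0.02192381 -0.00368578]
top boss 29 0.17961030942590495 block 221 0.09992847541670313 table 622 8.647849517273709e-05
  slope [-0.15955969 -0.20282673]
  lid z 0.10857149107985065 slope [-0.00308845  0.00218468]
```

View pics/c_p3.png

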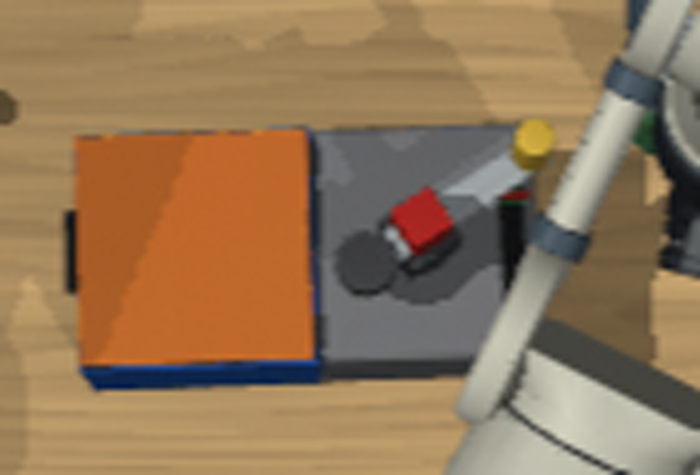

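```bash
python3 -c "
from rig import arm
print(arm.finish_job(), arm.get_state()['time'])"
```

```text
the job is handed in; nothing more can be done
the job is handed in; nothing more can be done
```

I pushed the lid shut, set the larger grey/red crank fully down on the square shaft, and wound it about 14.9 rad clockwise by its knob. I then released it and handed the job in at about 21 s. `finish_job` gives no verdict, so the checks below are mine.

**Last checks**
- **Lid:** flat, at z 0.1086 with a slope of about 0.003.
- **Crank:** fully down and level. The boss top is 81 mm above the gear block, as expected.
- **Pointer:** about 1 mm from the middle of the ±4.4 mm green zone. I estimate the winder at 15.0–15.3 rad.
- **Gripper:** open and clear of everything.

**Checks that disagreed or were weak**
- The first boss height after seating read about 3 mm low (0.178 against 0.181). The later reading, checked against the block, was right.
- The top camera and wrist camera put the tumbler about 3–5 mm apart in x. I used the wrist camera's position for the fit.
- The crank hid part of the green zone at the end. The pointer result therefore rests on an earlier measurement of the zone plus the angle turned.
- I did not re-measure the jar, tin, cage, applicator and pad at the end. I saw no contact with any of them.

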